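# Take the hot lid off the hub-heating pot with the lid lifter

## Task

The lid of the hub-heating pot is hot: take the lid lifter off its stand, hook it under the lid's loop handle, lift the lid off the pot, carry it level and set it down flat in the middle of the fireclay slab, keeping it on the lifter until it rests there. Then unhook the lifter and hang it back in the notches of its stand, leaving the lid on the slab. Never touch the lid with the robot, do not let it tip or rest on the bench, and leave the other parts where they are.

Things in the scene. Friction and masses are not known exactly. Their poses are not given: they have to be found in the camera images.
- pot: Round grey heating pot fixed to the bench, 160 mm across, 80 mm high, open at the top (148 mm inside) with a flanged hub standing in it. Small black switch box on its -x side. Origin: centre of its underside, on the bench; z up.
- lid: Round aluminium lid, 0.25 to 0.6 kg, balanced on its axis: flange 166 mm across, 6 mm thick, resting on the pot's rim; beneath it a step 132 mm across, 6 mm deep, loose in the pot's mouth. An upright loop handle of 8 mm round bar stands on top. Origin: centre of the flange's underside (80 mm above the bench on the pot, 28 mm when standing on the slab on its step); z up.
- lid_loop (a point): Middle of the straight top bar of the lid's loop handle, on the bar's axis, over the lid's centre, 58 mm above the lid's origin. The bar runs along y of this frame between two posts at y = -45 and +45 mm; below it 48 mm clear height over the lid, 82 mm clear width. The hook goes under it along x, from either side.
- slab: Pale square fireclay slab, 200 x 200 mm, 22 mm thick, fixed flat on the bench. Origin: centre of its underside; z up.
- slab_top (a point): Centre of the slab's upper face, 22 mm above the bench.
- lifter: Lid lifter, 0.3 kg: a straight dark wooden grip bar, 150 mm along x, 22 mm wide (y), 24 mm high, and below its middle a bent steel shank with a two-pronged hook (see point lifter_hook). Origin: centre of the grip bar, the place to pinch it across its 22 mm; z up, x along the bar. In the stand its x is the stand's x.
- lifter_hook (a point): Where the loop bar's axis rests in the hook, 92.5 mm straight below the lifter's origin. Two J-shaped prongs of 7 mm bar at y = -14 and +14 mm come down behind (x = -32 to -25 mm), are lowest at x = 0 (underside 104 mm below the grip's centre) and rise to free tips at x = +27 mm (tops 84 mm below it): the hook opens to +x. About 50 mm clear height inside.
- stand: Dark steel stand fixed to the bench: base 180 x 90 mm, two upright plates (10 mm thick, 70 mm wide in y) at x = -60 and +60 mm, each notched at the top. The grip bar lies in both notches along x, the hook hanging freely between the plates. Notch floor 30 mm wide, 145 mm above the bench, sides flaring to 66 mm at 172 mm height. Origin: centre of the underside; z up.
- stand_cradle (a point): Where the centre of the grip bar lies when the lifter hangs in the stand, 157 mm above the bench.
- hub_bare: Bystander, to be left alone: flanged hub of bare steel, flange 80 mm across, 60 mm high. Origin: centre of its underside.
- hub_rust: Bystander, to be left alone: flanged hub with brown primer, flange 90 mm across, 75 mm high. Origin: centre of its underside.
- hub_green: Bystander, to be left alone: dark green flanged hub, flange 80 mm across, 55 mm high. Origin: centre of its underside.
- collar: Bystander, to be left alone: dark steel collar, 68 mm across, 30 mm high. Origin: centre of its underside.
- tin: Bystander, to be left alone: metal tin, 90 mm across, 110 mm high. Origin: centre of its underside.
- brush: Bystander, to be left alone: hand brush lying on the far part of the bench.
Not all that is in view belongs to the job. Of the things that look like the lifter, the largest one is meant. Leave any pink or red look-alike of the pot alone.

How it is judged:
By the outcome, as a careful person would: the job done as asked, in the order asked, and still so for the second after the job is handed in, with the robot touching nothing.
It also fails if it takes over 64 s, if anything falls off the work surface, if the arm or the gripper's body presses on something with over 40 N, if the wrist force passes 120 N, or if a joint passes its speed limit or range.

## Robot

A 6-joint arm with a two-finger parallel gripper is mounted at the origin on the work surface. World frame = base frame: x ahead of the robot, y to its left, z up, the work surface at z = 0. Lengths are in m, angles in degrees, forces in N, time in s.
With the tool pointing down it reaches from about 0.4 to 0.825 m from the base axis. Payload 7 kg.
Tool frame: the origin (TCP) lies at the very end of the fingers, on their centre line; the grasp point (between the pads) lies 19 mm behind it (hold_point_z is the distance from the TCP to the grasp point, in m); x points along the fingers, y is the direction in which the jaws open and shut, and the axes are right-handed (so a half turn about x gives the same grasp; the last joint's range is limited). The gripper opens to 88 mm and grips with 3 to 60 N. Pads are 19 mm wide; open, the fingers measure 130 mm over their backs; the gripper's body (78 mm by 193 mm) begins 47 mm behind the grasp point.
Start: joints at [-49.956, 20.546, 0.682, 0, -70.136, -16.507], TCP at [0.27, -0.619, 0.227] pointing down, gripper open.
Joint ranges: [-176.03, 176.03], [-82.01, 121.73], [-58.28, 71.71], [-173.87, 95.51], [-174.79, -0.11], [-173.66, 173.66]. Speed limits (degrees/s): [136.94, 136.94, 172.46, 180, 180, 180].

## Interface

Orientations are given as [roll, pitch, yaw] about the fixed x, y, z axes, in that order (R = Rz(yaw) Ry(pitch) Rx(roll)).
In Python, from plant import * gives the robot as it stands.
- The arm moves only by the shell command python3 -m crank 'ROWS'. ROWS is a JSON object of lists of equal length, an entry for each row: "delta_pos": the shift along the tool's x, y, z in m, a list of three; "turn": the turn, a rotation vector about the tool's x, y, z in degrees, a list of three; "grip": the opening, from 0 (shut) to 1 (fully open). A call has 1 to 12 rows; each row is the pose to reach, as a shift and turn from the pose commanded when the call began, along the tool's axes at that moment; what a row does not reach only later rows make up. A row lasts 1/12 s, in which the tool goes at most 41.7 mm and 7.16 degrees, less where a joint would pass 70% of its speed; a pose out of reach is approached as far as the arm can. A call with a gripper value outside its range is refused whole. The fingers move at their own pace and stop on an object; the grip force is fixed at half the most. Time passes only in rows, so rows that repeat a pose let the fingers close. It gives the time, the measured TCP pose, the force and the opening at its end, in the units of the state.
- get_obs(): the state, without advancing time (a new reading comes with each control period).
- snapshot(name): name is "scene" or "top" or "wrist"; returns a dict with "pixels" (480x640x3 uint8, blue, green, red), "range_z" (480x640 float32, m along the optical axis (not along the pixel's ray), 0 where there is no reading), "camera_matrix" (3x3 intrinsics, pixels), "k1" (the pictures are not rectified: a ray, as slopes to the right and down, at radius r is drawn at 1 + k1 r^2 times it, then the intrinsics apply), "eye" and "rotation" of the camera in the world. Camera axes: x right, y up, looking along -z (the intrinsics and any distortion apply to the point x, -y, -z); pixel columns grow to the right and rows downward; lengths in m; the calibration is good to about 2 mm. A picture is of the moment at which its call begins.
- close_job(): hands the job in, once; it reports no verdict.
The state is a dict: "clock": time; "joint_pos": joint angles; "qvel": joint speeds; "tau": joint torques, N m; "tool_pos": TCP position; "orientation": TCP orientation; "force": force on the tool from outside, world axes, zero at the start; "moment": the same for the moment, N m; "opening": finger opening in m.
Only numpy, scipy, OpenCV 4.12 (cv2) and the standard library are available. Lean on these libraries where they do the work, as an engineer would, in place of code of your own. Each camera call takes 0.05 s, during which the arm holds its last target. There are 200 camera calls.

## Working session

There is one attempt and no reset: what is moved stays moved. The work goes in short steps, Python scripts to look and compute and a shell command to move; the robot and the scene stay as the last step left them, time stands still between calls to the robot, and variables do not carry over. Pictures are saved under pics/ and viewed, about 8 in all and at most 12, crops included, and the job is handed in when it is done.

```bash
ls; mkdir -p pics
cat > h.py <<'E'
import numpy as np, cv2
from plant import *
from scipy.spatial.transform import Rotation as R
def snap(n):
    s=snapshot(n); np.savez('pics/%s.npz'%n,**{k:np.array(v) for k,v in s.items()}); return s
def load(n): return dict(np.load('pics/%s.npz'%n))
def rays(s,u,v):
    K=s['camera_matrix']; k=float(s['k1'])
    x=(np.asarray(u,float)-K[0,2])/K[0,0]; y=(np.asarray(v,float)-K[1,2])/K[1,1]
    a,b=x.copy(),y.copy()
    for _ in range(20):
        f=1+k*(a*a+b*b); a=x/f; b=y/f
    return np.stack([a,-b,-np.ones_like(a)],-1)@np.asarray(s['rotation']).T
def world(s,u,v):  # by depth
    d=rays(s,u,v); z=s['range_z'][np.asarray(v,int),np.asarray(u,int)]
    return np.asarray(s['eye'])+d*np.asarray(z)[...,None]
def onz(s,u,v,h):
    d=rays(s,u,v); e=np.asarray(s['eye']); return e+d*((h-e[2])/d[...,2])[...,None]
def cloud(s):
    v,u=np.mgrid[0:480,0:640]; P=world(s,u,v); P[s['range_z']==0]=np.nan; return P
def proj(s,p):
    q=(np.asarray(p)-s['eye'])@np.asarray(s['rotation']); a=q[...,0]/-q[...,2]; b=-q[...,1]/-q[...,2]
    f=1+float(s['k1'])*(a*a+b*b); K=s['camera_matrix']; return np.stack([K[0,0]*a*f+K[0,2],K[1,1]*b*f+K[1,2]],-1)
E
python3 - <<'E'
from h import *
for n in('top','scene'):
    s=snap(n); cv2.imwrite(f'pics/{n}0.png',s['pixels']); print(n,s['eye'],s['rotation'],s['k1'])
print(get_obs())
E
```

```text
pics
top [ 0.19585494 -0.00345643  1.69549736] [ 11.79443433  -0.30779928 -83.36633458] -0.12678504517837696
scene [1.25385511 0.76072146 1.38988685] [ 40.04319761  -0.48763145 135.65964158] -0.14640439338056535
{'clock': 0.1, 'joint_pos': array([-4.99563234e+01,  2.05875004e+01,  6.38919745e-01, -1.43624959e-02,
       -7.01372769e+01, -1.65063970e+01]), 'qvel': array([ 0.10632169, -0.11438263,  0.18289716,  0.04475728, -0.02605619,
       -0.04125184]), 'tau': array([-2.34086037e-03, -5.84162092e+01,  2.93751651e+01,  7.01562613e+00,
        1.01265500e-02, -6.94163600e-05]), 'tool_pos': array([ 0.26933268, -0.61846027,  0.22572431]), 'orientation': array([ 97.57011852,  89.91308681, 121.10250807]), 'force': array([0.17299005, 0.51040387, 0.55257049]), 'moment': array([ 0.02704682,  0.01483196, -0.00666978]), 'opening': 0.0878087291987076}
```

View pics/top0.png

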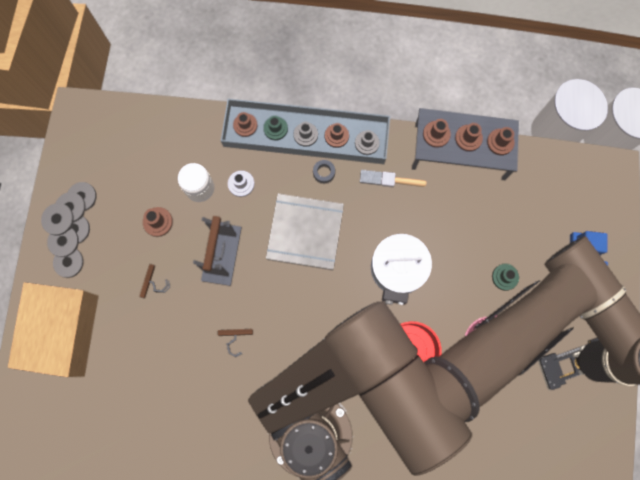

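View pics/scene0.png

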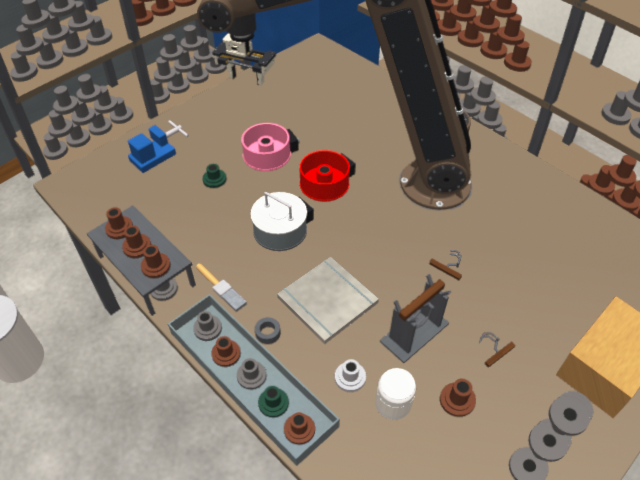

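Top view: the white pot with its lid is at (402,264), the slab at (305,232) and the stand with a lifter at (220,250). Lifter candidates are the one in the stand at (212,244) and the small loose ones at (148,281) and (235,332). The one in the stand is the longest. Next is an enlarged crop to confirm this, and measurements.

Run:
```python
t=open('h.py').read()
t=t.replace("s=snapshot(n); np","s=snapshot(n); s['rotation']=R.from_euler('xyz',s['rotation'],degrees=True).as_matrix(); np")
open('h.py','w').write(t)
from h import *
from plant import *
out=[]
for n,(u0,v0,u1,v1) in (('top',(120,190,280,370)),('scene',(370,240,530,420))):
    s=snap(n); c=s['pixels'][v0:v1,u0:u1]; out.append(cv2.resize(c,None,fx=2.5,fy=2.5,interpolation=cv2.INTER_CUBIC))
    P=cloud(s)
    print(n,'bench',np.round(world(s,np.array([330,450]),np.array([330,200])),4))
    for nm,(a,b,c_,d) in (dict(lid=(360,220,445,320),slab=(255,185,355,280),stand=(190,205,250,295)) if n=='top' else dict(lid=(240,180,320,255),slab=(270,255,385,345),stand=(375,265,460,360))).items():
        Q=P[b:d,a:c_].reshape(-1,3); h=Q[:,2]
        hist,e=np.histogram(h[np.isfinite(h)],bins=np.arange(-.005,.2,.005)); print(nm,[(round(e[i],3),int(x)) for i,x in enumerate(hist) if x>8])
cv2.imwrite('pics/crop1.png',np.hstack(out))
```

```text
top bench [[ 0.3028 -0.022  -0.0018]
 [ 0.734  -0.3408 -0.0046]]
lid [(np.float64(-0.005), 1840), (np.float64(0.0), 1910), (np.float64(0.005), 599), (np.float64(0.01), 57), (np.float64(0.015), 18), (np.float64(0.025), 16), (np.float64(0.03), 14), (np.float64(0.035), 17), (np.float64(0.04), 35), (np.float64(0.045), 47), (np.float64(0.05), 97), (np.float64(0.055), 121), (np.float64(0.06), 34), (np.float64(0.075), 116), (np.float64(0.08), 786), (np.float64(0.085), 1179), (np.float64(0.09), 418), (np.float64(0.095), 27), (np.float64(0.135), 31), (np.float64(0.14), 60), (np.float64(0.145), 11)]
slab [(np.float64(-0.005), 1882), (np.float64(0.0), 1936), (np.float64(0.005), 550), (np.float64(0.01), 232), (np.float64(0.015), 1211), (np.float64(0.02), 2078), (np.float64(0.025), 931), (np.float64(0.03), 101)]
stand [(np.float64(-0.005), 1315), (np.float64(0.0), 1392), (np.float64(0.005), 771), (np.float64(0.01), 387), (np.float64(0.015), 106), (np.float64(0.02), 23), (np.float64(0.025), 11), (np.float64(0.03), 12), (np.float64(0.04), 12), (np.float64(0.045), 14), (np.float64(0.05), 12), (np.fl
[... 1710 characters left out ...]
(0.03), 45), (np.float64(0.035), 45), (np.float64(0.04), 35), (np.float64(0.045), 39), (np.float64(0.05), 45), (np.float64(0.055), 60), (np.float64(0.06), 54), (np.float64(0.065), 73), (np.float64(0.07), 51), (np.float64(0.075), 47), (np.float64(0.08), 48), (np.float64(0.085), 49), (np.float64(0.09), 41), (np.float64(0.095), 57), (np.float64(0.1), 47), (np.float64(0.105), 54), (np.float64(0.11), 54), (np.float64(0.115), 68), (np.float64(0.12), 42), (np.float64(0.125), 48), (np.float64(0.13), 46), (np.float64(0.135), 39), (np.float64(0.14), 62), (np.float64(0.145), 68), (np.float64(0.15), 72), (np.float64(0.155), 76), (np.float64(0.16), 118), (np.float64(0.165), 315), (np.float64(0.17), 123)]
```

View pics/crop1.png

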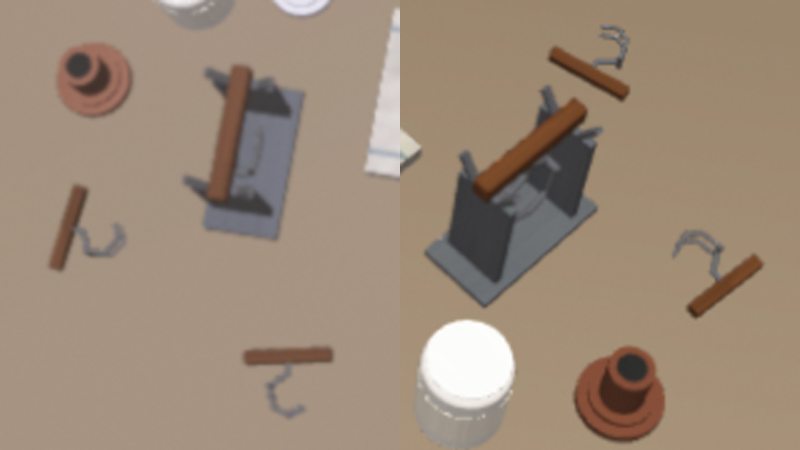

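Crop: the lifter in the stand, bar from (240,70) to (220,195) in the left panel, is clearly longer than the two loose ones at (68,228) and (288,355), so it is the one meant. Which way its hook opens is not certain yet. I'll fit the poses and project both hook hypotheses.

Run:
```python
from h import *
T,S=load('top'),load('scene'); PT,PS=cloud(T),cloud(S)
bx=dict(top=dict(lid=(360,220,445,320),slab=(255,185,355,280),stand=(190,205,250,295)),scene=dict(lid=(240,180,320,255),slab=(270,255,385,345),stand=(375,265,460,360)))
def pts(P,b,lo,hi,pix=None):
    Q=P[b[1]:b[3],b[0]:b[2]].reshape(-1,3); m=(Q[:,2]>lo)&(Q[:,2]<hi); return Q[m]
def rect(p):
    (c,sz,a)=cv2.minAreaRect((p[:,:2]*1000).astype(np.float32)); return np.round(c,1),np.round(sz,1),round(a,2)
def line(p):
    m=p.mean(0); w,v=np.linalg.eigh(np.cov((p[:,:2]-m[:2]).T)); d=v[:,1]; t=(p[:,:2]-m[:2])@d
    return np.round(m*1000,1),'ang',round(np.degrees(np.arctan2(d[1],d[0])),2),'mid',np.round(1000*(m[:2]+d*(t.max()+t.min())/2),1),'len',round(1000*np.ptp(t),1)
for n,P in(('top',PT),('scene',PS)):
    b=bx[n]
    print(n,'slab',rect(pts(P,b['slab'],.016,.028)))
    L=pts(P,b['lid'],.078,.094); c,r=cv2.minEnclosingCircle((L[:,:2]*1000).astype(np.float32)); print('lid',np.round(c,1),round(r,1),'mean',np.round(L.mean(0)*1000,1))
    print('loop',line(pts(P,b['lid'],.128,.155)))
    G=pts(P,b['stand'],.158,.18)
    # keep brown
    b_=b['stand']; im=(T if n=='top' else S)['pixels'][b_[1]:b_[3],b_[0]:b_[2]].reshape(-1,3).astype(int)
    Q=P[b_[1]:b_[3],b_[0]:b_[2]].reshape(-1,3); m=(im[:,2]-im[:,0]>35)&(Q[:,2]>.155)&(Q[:,2]<.185)
    print('bar',line(Q[m])); print('base',rect(pts(P,b['stand'],.006,.014)))
```

```text
top slab (array([580.3,  84.9]), array([200.6, 201.9]), 87.57)
lid [ 506.9 -199.9] 83.7 mean [ 505.3 -199.6   86.4]
loop (array([ 505.1, -198.8,  141.1]), 'ang', np.float64(99.57), 'mid', array([ 505.3, -199.9]), 'len', np.float64(96.1))
bar (array([485.1, 322.4, 168.3]), 'ang', np.float64(177.92), 'mid', array([487. , 322.4]), 'len', np.float64(148.2))
base (array([500.9, 330.2]), array([268.8, 177.1]), 8.26)
scene slab (array([631.2,  84.5]), array([205.3, 309.8]), 87.56)
lid [ 458.3 -197.2] 129.7 mean [ 506.9 -193.4   85.9]
loop (array([ 504.3, -196.1,  139. ]), 'ang', np.float64(99.4), 'mid', array([ 504.5, -197.5]), 'len', np.float64(104.4))
bar (array([488.4, 326.2, 167.2]), 'ang', np.float64(178.05), 'mid', array([484. , 326.3]), 'len', np.float64(152.6))
base (array([422.2, 287.9]), array([319.9, 243.8]), 43.06)
```

Run:
```python
from h import *
out=[]
for n,(u0,v0,u1,v1) in (('top',(195,210,245,290)),('scene',(375,270,455,350))):
    s=load(n); f=5 if n=='scene' else 5
    c=cv2.resize(s['pixels'][v0:v1,u0:u1],None,fx=f,fy=f,interpolation=cv2.INTER_CUBIC)
    c=cv2.convertScaleAbs(c,alpha=1.8); out.append(c)
    for sg,col in((1,(0,255,0)),(-1,(0,0,255))):
        d=c.copy()
        a=np.radians(-2); ex=sg*np.array([np.cos(a),np.sin(a),0]); ey=np.array([-ex[1],ex[0],0]); o=np.array([.4865,.324,.157])
        for y in(-.014,.014):
            p=np.array([o+ex*x+ey*y+[0,0,z] for x,z in((-.028,-.045),(-.0285,-.08),(-.022,-.092),(-.01,-.0995),(0,-.1),(.012,-.098),(.02,-.093),(.027,-.087))])
            q=((proj(s,p)-[u0,v0])*f).astype(int); cv2.polylines(d,[q],False,col,1)
        out.append(d)
row=lambda l:np.hstack(l)
a,b=out[:3],out[3:]
b=[cv2.resize(x,(260,260)) for x in b]; a=[cv2.resize(x,(200,320)) for x in a]
A=row(a);B=row(b);W=max(A.shape[1],B.shape[1])
pad=lambda x:np.pad(x,((0,0),(0,W-x.shape[1]),(0,0)))
cv2.imwrite('pics/hook.png',np.vstack([pad(A),pad(B)]))
```

```text
(no output)
```

View pics/hook.png

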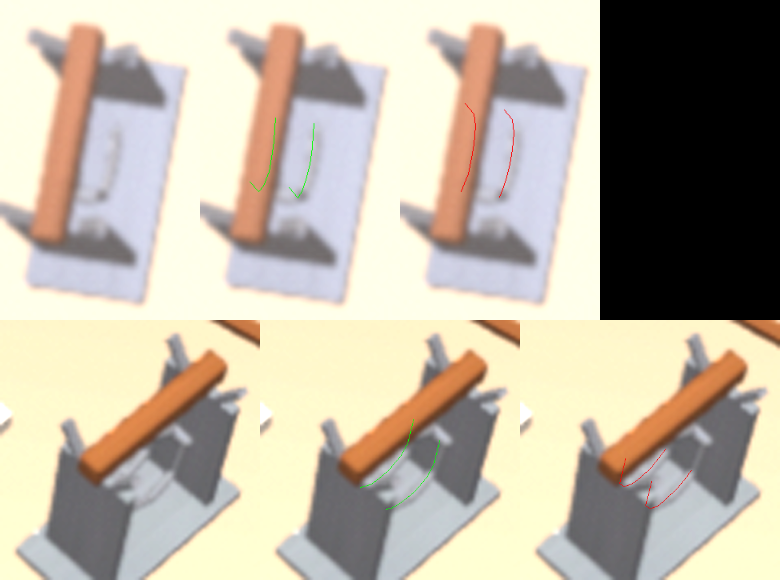

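Hook overlay: the green hypothesis (back towards the robot, opening towards +x world) matches the visible prongs in both views and the red does not. So the lifter's yaw is about -2°, and the loop lets the hook in along about +9.5°. Next is a move planner.

```bash
cat >> h.py <<'E'
def target(p,yaw,s=1):
    a=np.radians(yaw); lx=np.array([np.cos(a),np.sin(a),0])*s; x=np.array([0,0,-1.]); return np.array(p),np.stack([x,np.cross(lx,x),lx],1)
def Rt(e): return R.from_euler('xyz',e,degrees=True).as_matrix()
def plan(p,yaw,s=1):
    o=get_obs(); C=Rt(o['orientation']); p,M=target(p,yaw,s)
    print('t',round(o['clock'],2),'tcp',np.round(o['tool_pos'],4),'F',np.round(o['force'],1),'open',round(o['opening'],4),'j',np.round(o['joint_pos'],1))
    print('delta_pos',np.round(C.T@(p-o['tool_pos']),4),'turn',np.round(R.from_matrix(C.T@M).as_rotvec(degrees=True),2))
E
python3 - <<'E'
from h import *
print(np.round(Rt(get_obs()['orientation']),3))
for s in(1,-1):
    plan((.5,-.2,.35),-2,s)
    plan((.487,.324,.26),-2,s)
E
```

```text
[[-0.001 -0.399  0.917]
 [ 0.001  0.917  0.399]
 [-1.     0.001 -0.   ]]
t 0.2 tcp [ 0.2694 -0.6186  0.226 ] F [-0.2  0.4  0.2] open 0.0877 j [-50.   20.6   0.7  -0.  -70.1 -16.5]
delta_pos [-0.1238  0.2918  0.3785] turn [ 2.553e+01 -2.000e-02 -6.000e-02]
t 0.2 tcp [ 0.2694 -0.6186  0.226 ] F [-0.2  0.4  0.2] open 0.0877 j [-50.   20.6   0.7  -0.  -70.1 -16.5]
delta_pos [-0.0333  0.7774  0.5758] turn [ 2.553e+01 -2.000e-02 -6.000e-02]
t 0.2 tcp [ 0.2694 -0.6186  0.226 ] F [-0.2  0.4  0.2] open 0.0877 j [-50.   20.6   0.7  -0.  -70.1 -16.5]
delta_pos [-0.1238  0.2918  0.3785] turn [-1.5447e+02  8.0000e-02 -3.0000e-02]
t 0.2 tcp [ 0.2694 -0.6186  0.226 ] F [-0.2  0.4  0.2] open 0.0877 j [-50.   20.6   0.7  -0.  -70.1 -16.5]
delta_pos [-0.0333  0.7774  0.5758] turn [-1.5447e+02  8.0000e-02 -3.0000e-02]
```

```bash
python3 -m crank '{"delta_pos":[[-0.124,0.292,0.378],[-0.124,0.292,0.378],[-0.124,0.292,0.378],[-0.124,0.292,0.378],[-0.124,0.292,0.378],[-0.124,0.292,0.378],[-0.124,0.292,0.378],[-0.124,0.292,0.378],[-0.124,0.292,0.378],[-0.124,0.292,0.378],[-0.124,0.292,0.378],[-0.124,0.292,0.378]],"turn":[[25.5,0,0],[25.5,0,0],[25.5,0,0],[25.5,0,0],[25.5,0,0],[25.5,0,0],[25.5,0,0],[25.5,0,0],[25.5,0,0],[25.5,0,0],[25.5,0,0],[25.5,0,0]],"grip":[1,1,1,1,1,1,1,1,1,1,1,1]}'
python3 -c "
from h import *
plan((.455,.322,.30),-2)"
```

```text
clock: 1.2
tool_pos: [0.5, -0.198, 0.3514]
orientation: [6.8, 90.0, 4.9]
force: [1.7, -0.4, -0.5]
opening: 0.0878
t 1.2 tcp [ 0.5    -0.198   0.3514] F [ 1.7 -0.4 -0.5] open 0.0878 j [ -0.7   4.2  -4.4  -0.  -81.4 -91.2]
delta_pos [ 0.0514  0.5182 -0.0626] turn [ 0.06  0.05 -0.01]
```

```bash
python3 -m crank '{"delta_pos":[[0.05,0.518,-0.063],[0.05,0.518,-0.063],[0.05,0.518,-0.063],[0.05,0.518,-0.063],[0.05,0.518,-0.063],[0.05,0.518,-0.063],[0.05,0.518,-0.063],[0.05,0.518,-0.063],[0.05,0.518,-0.063],[0.05,0.518,-0.063],[0.05,0.518,-0.063],[0.05,0.518,-0.063]],"turn":[[0,0,0],[0,0,0],[0,0,0],[0,0,0],[0,0,0],[0,0,0],[0,0,0],[0,0,0],[0,0,0],[0,0,0],[0,0,0],[0,0,0]],"grip":[1,1,1,1,1,1,1,1,1,1,1,1]}'
python3 - <<'E'
from h import *
s=snap('wrist'); cv2.imwrite('pics/w1.png',s['pixels']); print(s['eye'],np.round(s['rotation'],2))
P=cloud(s).reshape(-1,3); im=s['pixels'].reshape(-1,3).astype(int)
m=(im[:,2]-im[:,0]>35)&(abs(P[:,2]-.167)<.012)&(abs(P[:,1]-.324)<.06); Q=P[m]
print(len(Q)); m0=Q.mean(0); w,v=np.linalg.eigh(np.cov(Q[:,:2].T)); d=v[:,1]; t=(Q[:,:2]-m0[:2])@d
print(m0,np.degrees(np.arctan2(d[1],d[0])),m0[:2]+d*(t.max()+t.min())/2,np.ptp(t))
plan((.487,.324,.138),-2)
E
```

```text
clock: 2.2
tool_pos: [0.4555, 0.2977, 0.3029]
orientation: [57.6, 90.0, 55.7]
force: [0.2, -0.0, 0.0]
opening: 0.0878
[0.38450376 0.30133655 0.45970249] [[ 0.03 -0.96 -0.26]
 [ 1.    0.03  0.01]
 [ 0.   -0.26  0.97]]
4001
[0.46521597 0.32453774 0.16724794] 177.74152185389002 [0.46820443 0.32441988] 0.11754119877086791
t 2.25 tcp [0.4554 0.3032 0.301 ] F [2.6 5.2 0.9] open 0.0874 j [ 5.41e+01  6.10e+00 -8.60e+00 -1.00e-01 -7.53e+01 -1.46e+02]
delta_pos [0.163  0.0217 0.0311] turn [ 0.16 -0.04 -0.02]
```

View pics/w1.png

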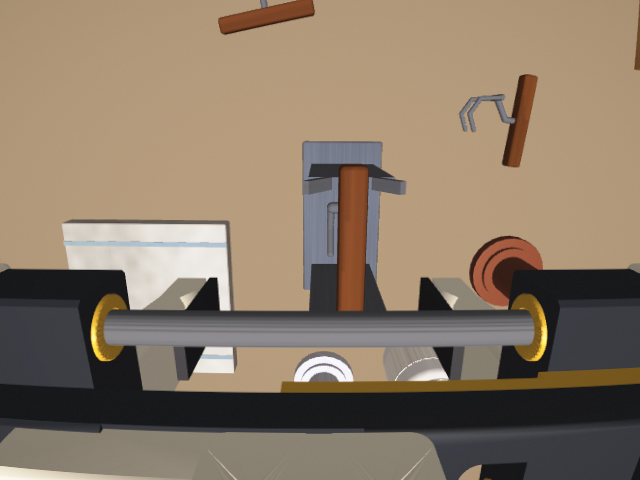

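Wrist view: the bar runs (353,170)→(350,310), centred between the open fingers and parallel to the tool. Centre is about (0.486, 0.324), yaw -2.2°. I'll descend and grip.

```bash
python3 -m crank '{"delta_pos":[[0.03,0.02,0.03],[0.06,0.021,0.03],[0.09,0.021,0.03],[0.115,0.021,0.03],[0.135,0.021,0.03],[0.15,0.021,0.03],[0.16,0.021,0.03],[0.163,0.021,0.03],[0.163,0.021,0.03],[0.163,0.021,0.03]],"turn":[[0.2,0,0],[0.2,0,0],[0.2,0,0],[0.2,0,0],[0.2,0,0],[0.2,0,0],[0.2,0,0],[0.2,0,0],[0.2,0,0],[0.2,0,0]],"grip":[1,1,1,1,1,1,1,1,1,1]}'
python3 -c "
from h import *
plan((.486,.3237,.138),-2.2)"
```

```text
clock: 3.08
tool_pos: [0.4875, 0.316, 0.1407]
orientation: [37.8, 89.9, 35.6]
force: [-0.5, 0.9, -0.2]
opening: 0.0879
t 3.08 tcp [0.4875 0.316  0.1407] F [-0.5  0.9 -0.2] open 0.0879 j [  52.2   15.8  -18.2    0.   -56.  -144.4]
delta_pos [ 0.0027  0.0077 -0.0018] turn [ 0.05  0.05 -0.04]
```

```bash
python3 -m crank '{"delta_pos":[[0.002,0.004,-0.001],[0.002,0.004,-0.001],[0.002,0.004,-0.001]],"turn":[[0,0,0],[0,0,0],[0,0,0]],"grip":[1,1,1]}'
python3 -c "
from h import *
plan((.486,.3237,.138),-2.2)"
```

```text
clock: 3.33
tool_pos: [0.4864, 0.3202, 0.1385]
orientation: [53.8, 89.9, 51.7]
force: [0.3, -0.6, -0.1]
opening: 0.0882
t 3.33 tcp [0.4864 0.3202 0.1385] F [ 0.3 -0.6 -0.1] open 0.0882 j [  52.6   16.   -18.2    0.   -55.7 -144.7]
delta_pos [ 0.0006  0.0035 -0.0005] turn [ 0.05  0.04 -0.06]
```

```bash
python3 -m crank '{"delta_pos":[[0,0.0035,0],[0,0.0035,0],[0,0.0035,0],[0,0.0035,0],[0,0.0035,0],[0,0.0035,0],[0,0.0035,0],[0,0.0035,0],[0,0.0035,0],[0,0.0035,0]],"turn":[[0,0,0],[0,0,0],[0,0,0],[0,0,0],[0,0,0],[0,0,0],[0,0,0],[0,0,0],[0,0,0],[0,0,0]],"grip":[1,1,0,0,0,0,0,0,0,0]}'
python3 -c "
from h import *
plan((.486,.3237,.30),-2.2)"
```

```text
clock: 4.17
tool_pos: [0.4863, 0.3231, 0.1379]
orientation: [-107.0, 90.0, -109.1]
force: [0.1, 0.1, 0.5]
opening: 0.0399
t 4.17 tcp [0.4863 0.3231 0.1379] F [0.1 0.1 0.5] open 0.0399 j [  52.8   16.2  -18.     0.   -55.8 -144.9]
delta_pos [-0.1621  0.0005 -0.0004] turn [ 0.03 -0.    0.  ]
```

```bash
python3 -m crank '{"delta_pos":[[0,0,0],[0,0,0],[0,0,0],[0,0,0],[0,0,0],[0,0,0],[0,0,0]],"turn":[[0,0,0],[0,0,0],[0,0,0],[0,0,0],[0,0,0],[0,0,0],[0,0,0]],"grip":[0,0,0,0,0,0,0]}'
python3 -c "
from h import *
plan((.486,.3237,.30),-2.2)"
```

```text
clock: 4.75
tool_pos: [0.4863, 0.3231, 0.1379]
orientation: [-132.4, 90.0, -134.5]
force: [-0.3, 1.2, -0.6]
opening: 0.022
t 4.75 tcp [0.4863 0.3231 0.1379] F [-0.3  1.2 -0.6] open 0.022 j [  52.8   16.2  -18.    -0.   -55.8 -144.9]
delta_pos [-0.1621  0.0005 -0.0003] turn [ 0.04 -0.    0.  ]
```

Gripped at 22 mm. Lift: the hook's underside has to clear the plates (172 mm), so the grip centre must go above 0.30. I'll take the TCP to 0.32.

```bash
python3 -m crank '{"delta_pos":[[-0.008,0,0],[-0.02,0,0],[-0.035,0,0],[-0.055,0,0],[-0.078,0,0],[-0.1,0,0],[-0.122,0,0],[-0.142,0,0],[-0.158,0,0],[-0.17,0,0],[-0.18,0,0],[-0.18,0,0]],"turn":[[0,0,0],[0,0,0],[0,0,0],[0,0,0],[0,0,0],[0,0,0],[0,0,0],[0,0,0],[0,0,0],[0,0,0],[0,0,0],[0,0,0]],"grip":[0,0,0,0,0,0,0,0,0,0,0,0]}'
python3 -c "
from h import *
plan((.42,-.212,.29),9.5)"
```

```text
clock: 5.75
tool_pos: [0.4868, 0.3235, 0.3202]
orientation: [45.8, 89.8, 43.7]
force: [-1.2, -0.1, -2.4]
opening: 0.0218
t 5.75 tcp [0.4868 0.3235 0.3202] F [-1.2 -0.1 -2.4] open 0.0218 j [  52.8    9.3   -2.5    0.   -78.1 -144.9]
delta_pos [ 0.0289 -0.5377 -0.0467] turn [-11.66   0.13  -0.11]
```

```bash
python3 -m crank '{"delta_pos":[[0,-0.01,0],[0,-0.03,0],[0,-0.06,-0.005],[0,-0.095,-0.01],[0,-0.13,-0.012],[0.005,-0.165,-0.015],[0.01,-0.2,-0.018],[0.015,-0.235,-0.02],[0.02,-0.27,-0.024],[0.025,-0.305,-0.027],[0.028,-0.34,-0.03],[0.028,-0.375,-0.033]],"turn":[[0,0,0],[-1,0,0],[-2,0,0],[-3,0,0],[-4,0,0],[-5,0,0],[-6,0,0],[-7,0,0],[-8,0,0],[-9,0,0],[-10,0,0],[-11,0,0]],"grip":[0,0,0,0,0,0,0,0,0,0,0,0]}'
python3 -c "
from h import *
plan((.421,-.212,.29),9.5)"
```

```text
clock: 6.75
tool_pos: [0.4372, -0.0522, 0.2883]
orientation: [172.1, 89.9, -179.0]
force: [0.5, -0.3, -2.4]
opening: 0.022
t 6.75 tcp [ 0.4372 -0.0522  0.2883] F [ 0.5 -0.3 -2.4] open 0.022 j [  19.    -4.5  -21.    -0.   -73.6 -100.1]
delta_pos [-0.0017 -0.1554 -0.0407] turn [-0.6  -0.13 -0.02]
```

```bash
python3 -m crank '{"delta_pos":[[0,-0.03,-0.008],[0,-0.06,-0.016],[0,-0.09,-0.024],[0,-0.115,-0.031],[0,-0.135,-0.036],[0,-0.148,-0.039],[0,-0.155,-0.041],[0,-0.155,-0.041],[0,-0.155,-0.041]],"turn":[[-0.6,0,0],[-0.6,0,0],[-0.6,0,0],[-0.6,0,0],[-0.6,0,0],[-0.6,0,0],[-0.6,0,0],[-0.6,0,0],[-0.6,0,0]],"grip":[0,0,0,0,0,0,0,0,0]}'
python3 - <<'E'
from h import *
plan((.421,-.212,.185),9.5)
s=snap('wrist'); cv2.imwrite('pics/w2.png',s['pixels'])
c=snap('top'); S=snap('scene')
for q,b in((c,(360,220,445,320)),(S,(240,180,320,255))):
    L=cloud(q)[b[1]:b[3],b[0]:b[2]].reshape(-1,3)
    L=L[(L[:,2]>.128)&(L[:,2]<.15)&(abs(L[:,0]-.505)<.04)&(abs(L[:,1]+.198)<.07)]; m0=L.mean(0); w,v=np.linalg.eigh(np.cov(L[:,:2].T)); d=v[:,1]
    print(len(L),m0,np.degrees(np.arctan2(d[1],d[0])))
a=cv2.resize(s['pixels'],(480,360)); b=cv2.resize(S['pixels'][120:270,210:340],None,fx=2.4,fy=2.4)
cv2.imwrite('pics/w2.png',np.hstack([a,b[:360]]))
E
```

```text
clock: 7.5
tool_pos: [0.4219, -0.2097, 0.2892]
orientation: [149.8, 89.9, 159.2]
force: [-0.0, 0.8, -3.2]
opening: 0.0215
t 7.5 tcp [ 0.4219 -0.2097  0.2892] F [-0.   0.8 -3.2] open 0.0215 j [ -2.4  -1.3 -17.9  -0.  -73.4 -78.2]
delta_pos [ 0.1042 -0.0022 -0.0011] turn [-0.13 -0.06 -0.04]
0 [nan nan nan] nan
97 [ 0.50500973 -0.19581645  0.13959462] 100.4365195148359<stdin>:7: RuntimeWarning: Mean of empty slice.
  ret = um.true_divide(
  avg = a.mean(axis, **keepdims_kw)
<stdin>:7: RuntimeWarning: Degrees of freedom <= 0 for slice
  c *= np.true_divide(1, fact)
  c *= np.true_divide(1, fact)
```

View pics/w2.png

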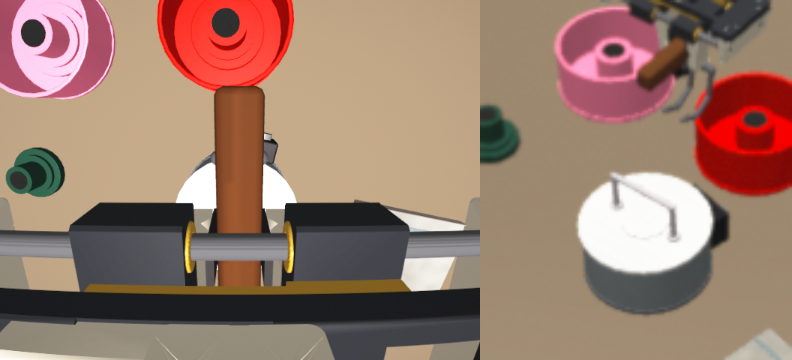

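The lifter hangs straight, hook opening towards the loop. The scene crop shows the lid on the grey pot, loop bar from (615,177) to (673,210), and the red and pink pots clear. I'll descend to hook height.

```bash
python3 -m crank '{"delta_pos":[[0.015,-0.001,-0.001],[0.035,-0.002,-0.001],[0.055,-0.002,-0.001],[0.075,-0.002,-0.001],[0.09,-0.002,-0.001],[0.1,-0.002,-0.001],[0.104,-0.002,-0.001],[0.104,-0.002,-0.001],[0.104,-0.002,-0.001]],"turn":[[0,0,0],[0,0,0],[0,0,0],[0,0,0],[0,0,0],[0,0,0],[0,0,0],[0,0,0],[0,0,0]],"grip":[0,0,0,0,0,0,0,0,0]}'
python3 -c "
from h import *
plan((.505,-.198,.185),9.6)"
```

```text
clock: 8.4
tool_pos: [0.4224, -0.2118, 0.1866]
orientation: [-35.1, 89.9, -25.6]
force: [0.3, 0.0, -2.4]
opening: 0.0216
t 8.4 tcp [ 0.4224 -0.2118  0.1866] F [ 0.3  0.  -2.4] open 0.0216 j [ -2.7   3.  -27.4   0.  -59.5 -77.9]
delta_pos [0.0017 0.     0.0837] turn [-0.12  0.04  0.03]
```

```bash
python3 -m crank '{"delta_pos":[[0.001,0,0.006],[0.001,0,0.015],[0.001,0,0.025],[0.001,0,0.036],[0.001,0,0.047],[0.001,0,0.058],[0.001,0,0.068],[0.001,0,0.076],[0.001,0,0.081],[0.001,0,0.084],[0.001,0,0.084],[0.001,0,0.084]],"turn":[[0,0,0],[0,0,0],[0,0,0],[0,0,0],[0,0,0],[0,0,0],[0,0,0],[0,0,0],[0,0,0],[0,0,0],[0,0,0],[0,0,0]],"grip":[0,0,0,0,0,0,0,0,0,0,0,0]}'
python3 - <<'E'
from h import *
plan((.505,-.198,.2105),9.6)
S=snap('scene')
cv2.imwrite('pics/s3.png',cv2.resize(S['pixels'][130:260,210:340],None,fx=4.5,fy=4.5,interpolation=cv2.INTER_CUBIC))
E
```

```text
clock: 9.4
tool_pos: [0.5044, -0.1981, 0.1848]
orientation: [156.5, 90.0, 165.9]
force: [-0.2, 0.6, -3.0]
opening: 0.0221
t 9.4 tcp [ 0.5044 -0.1981  0.1848] F [-0.2  0.6 -3. ] open 0.0221 j [ -0.7   9.9 -19.6  -0.  -60.5 -79.8]
delta_pos [-0.0257  0.      0.0006] turn [-0.17 -0.02 -0.01]
```

View pics/s3.png

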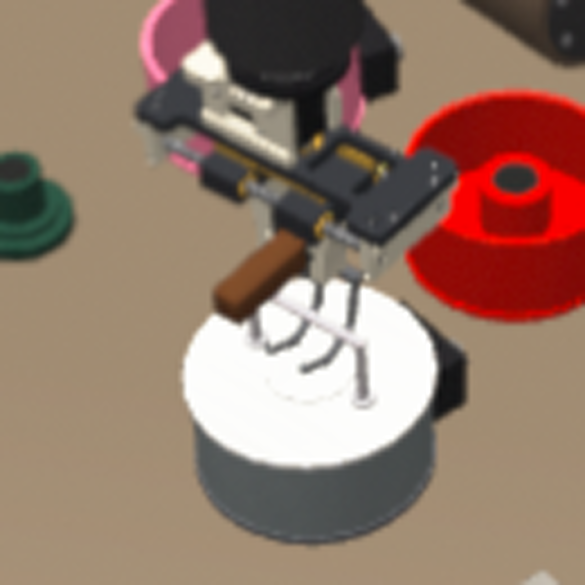

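The prongs, tips at (272,350) and (305,370), have passed under the loop bar and sit between the posts. I'll raise slowly until the load comes on.

```bash
python3 -m crank '{"delta_pos":[[-0.006,0,0],[-0.013,0,0],[-0.019,0,0],[-0.023,0,0],[-0.026,0,0],[-0.028,0,0],[-0.03,0,0],[-0.032,0,0],[-0.035,0,0],[-0.038,0,0],[-0.041,0,0],[-0.044,0,0]],"turn":[[0,0,0],[0,0,0],[0,0,0],[0,0,0],[0,0,0],[0,0,0],[0,0,0],[0,0,0],[0,0,0],[0,0,0],[0,0,0],[0,0,0]],"grip":[0,0,0,0,0,0,0,0,0,0,0,0]}'
python3 - <<'E'
from h import *
plan((.505,-.198,.27),9.6)
S=snap('scene')
cv2.imwrite('pics/s4.png',cv2.resize(S['pixels'][130:260,210:340],None,fx=4,fy=4,interpolation=cv2.INTER_CUBIC))
E
```

```text
clock: 10.45
tool_pos: [0.5047, -0.1981, 0.2291]
orientation: [156.3, 90.0, 165.7]
force: [-0.1, 0.2, -7.7]
opening: 0.022
t 10.45 tcp [ 0.5047 -0.1981  0.2291] F [-0.1  0.2 -7.7] open 0.022 j [ -0.7   7.9 -15.9  -0.  -66.2 -79.8]
delta_pos [-0.0409  0.0001  0.0003] turn [-0.16 -0.01 -0.  ]
```

View pics/s4.png

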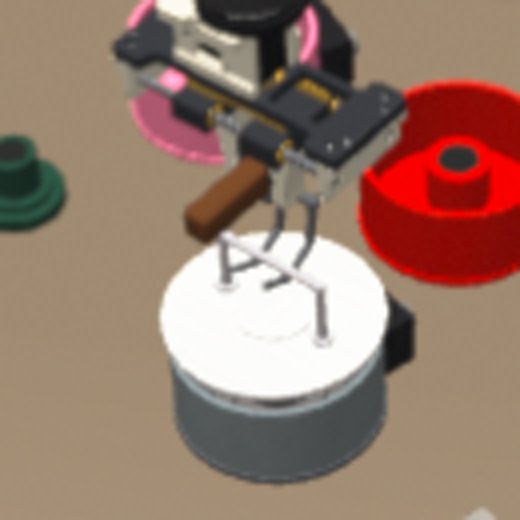

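The lid is off the rim and level; the load is about 5 N more, so about 0.5 kg. Raise further.

```bash
python3 -m crank '{"delta_pos":[[-0.003,0,0],[-0.007,0,0],[-0.012,0,0],[-0.017,0,0],[-0.022,0,0],[-0.027,0,0],[-0.031,0,0],[-0.035,0,0],[-0.038,0,0],[-0.04,0,0],[-0.04,0,0],[-0.04,0,0]],"turn":[[0,0,0],[0,0,0],[0,0,0],[0,0,0],[0,0,0],[0,0,0],[0,0,0],[0,0,0],[0,0,0],[0,0,0],[0,0,0],[0,0,0]],"grip":[0,0,0,0,0,0,0,0,0,0,0,0]}'
python3 -c "
from h import *
plan((.58,.085,.27),9.6)"
```

```text
clock: 11.5
tool_pos: [0.5047, -0.1981, 0.2688]
orientation: [91.0, 90.0, 100.5]
force: [0.4, 0.3, -9.1]
opening: 0.0219
t 11.5 tcp [ 0.5047 -0.1981  0.2688] F [ 0.4  0.3 -9.1] open 0.0219 j [ -0.7   6.5 -12.3  -0.  -71.2 -79.8]
delta_pos [-0.0012  0.2669  0.1207] turn [-0.17 -0.   -0.01]
```

```bash
python3 -m crank '{"delta_pos":[[0,0.001,0],[0,0.003,0.001],[0,0.006,0.003],[0,0.011,0.005],[0,0.017,0.008],[0,0.025,0.011],[0,0.034,0.015],[0,0.045,0.02],[0,0.056,0.025],[0,0.067,0.03],[0,0.078,0.035],[0,0.089,0.04]],"turn":[[0,0,0],[0,0,0],[0,0,0],[0,0,0],[0,0,0],[0,0,0],[0,0,0],[0,0,0],[0,0,0],[0,0,0],[0,0,0],[0,0,0]],"grip":[0,0,0,0,0,0,0,0,0,0,0,0]}'
python3 -m crank '{"delta_pos":[[0,0.011,0.005],[0,0.022,0.01],[0,0.033,0.015],[0,0.044,0.02],[0,0.055,0.025],[0,0.067,0.03],[0,0.078,0.035],[0,0.089,0.04],[0,0.1,0.045],[0,0.111,0.05],[0,0.122,0.055],[0,0.133,0.06]],"turn":[[0,0,0],[0,0,0],[0,0,0],[0,0,0],[0,0,0],[0,0,0],[0,0,0],[0,0,0],[0,0,0],[0,0,0],[0,0,0],[0,0,0]],"grip":[0,0,0,0,0,0,0,0,0,0,0,0]}'
python3 -m crank '{"delta_pos":[[0,0.01,0.0046],[0,0.0195,0.0086],[0,0.0275,0.0122],[0,0.034,0.0152],[0,0.039,0.0174],[0,0.0425,0.0191],[0,0.0445,0.0202],[0,0.045,0.0207],[0,0.045,0.0207],[0,0.045,0.0207],[0,0.045,0.0207],[0,0.045,0.0207]],"turn":[[0,0,0],[0,0,0],[0,0,0],[0,0,0],[0,0,0],[0,0,0],[0,0,0],[0,0,0],[0,0,0],[0,0,0],[0,0,0],[0,0,0]],"grip":[0,0,0,0,0,0,0,0,0,0,0,0]}'
python3 - <<'E'
from h import *
plan((.58,.085,.16),9.6)
S=snap('scene'); P=cloud(S); o=get_obs()['tool_pos']
# lid plane: points near expected flange top
Q=P.reshape(-1,3); m=(np.hypot(Q[:,0]-o[0],Q[:,1]-o[1])<.095)&(abs(Q[:,2]-(o[2]+.019-.0925-.058+.006))<.015); Q=Q[m]
A=np.c_[Q[:,:2],np.ones(len(Q))]; c=np.linalg.lstsq(A,Q[:,2],rcond=None)[0]; print(len(Q),Q.mean(0),'tilt deg',np.degrees(c[:2]))
cv2.imwrite('pics/s5.png',cv2.resize(S['pixels'][180:350,240:410],None,fx=3,fy=3))
E
```

```text
clock: 12.5
tool_pos: [0.5299, -0.1023, 0.2689]
orientation: [16.9, 90.0, 26.4]
force: [-1.2, 0.2, -8.6]
opening: 0.0219
clock: 13.5
tool_pos: [0.5672, 0.0384, 0.2688]
orientation: [-165.7, 90.0, -156.2]
force: [-0.4, -0.2, -8.1]
opening: 0.0215
clock: 14.5
tool_pos: [0.5799, 0.0847, 0.2689]
orientation: [4.8, 90.0, 14.2]
force: [0.4, 0.4, -8.5]
opening: 0.0217
t 14.5 tcp [0.5799 0.0847 0.2689] F [ 0.4  0.4 -8.5] open 0.0217 j [  27.4   10.8   -7.1    0.   -72.1 -108. ]
delta_pos [1.089e-01 2.000e-04 1.000e-04] turn [-0.18  0.   -0.  ]
2226 [0.58636323 0.09288644 0.14441457] tilt deg [ 0.60557148 -0.06195954]
```

View pics/s5.png

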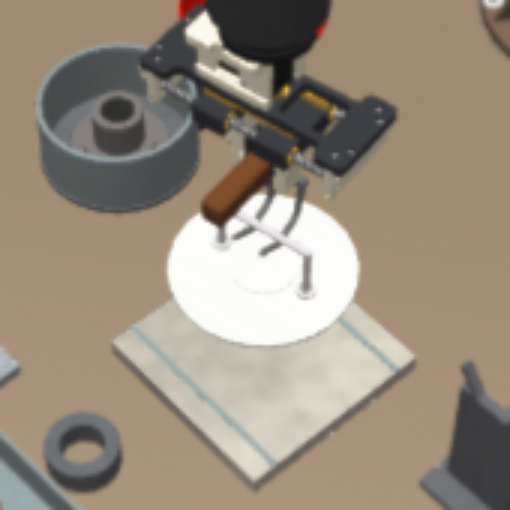

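The lid hangs level over the slab (tilt 0.6° or less). Lower it.

```bash
python3 -m crank '{"delta_pos":[[0.003,0,0],[0.009,0,0],[0.018,0,0],[0.029,0,0],[0.041,0,0],[0.053,0,0],[0.065,0,0],[0.076,0,0],[0.085,0,0],[0.092,0,0],[0.096,0,0],[0.098,0,0]],"turn":[[0,0,0],[0,0,0],[0,0,0],[0,0,0],[0,0,0],[0,0,0],[0,0,0],[0,0,0],[0,0,0],[0,0,0],[0,0,0],[0,0,0]],"grip":[0,0,0,0,0,0,0,0,0,0,0,0]}'
python3 -m crank '{"delta_pos":[[0.002,0,0],[0.004,0,0],[0.006,0,0],[0.008,0,0],[0.01,0,0],[0.012,0,0],[0.014,0,0],[0.016,0,0],[0.018,0,0],[0.018,0,0],[0.018,0,0]],"turn":[[0,0,0],[0,0,0],[0,0,0],[0,0,0],[0,0,0],[0,0,0],[0,0,0],[0,0,0],[0,0,0],[0,0,0],[0,0,0]],"grip":[0,0,0,0,0,0,0,0,0,0,0]}'
python3 - <<'E'
from h import *
plan((.58,.085,.131),9.6)
S=snap('scene'); P=cloud(S); o=get_obs()['tool_pos']
Q=P.reshape(-1,3); m=(np.hypot(Q[:,0]-o[0],Q[:,1]-o[1])<.095)&(abs(Q[:,2]-.034)<.006); print(m.sum(),Q[m].mean(0))
E
```

```text
clock: 15.55
tool_pos: [0.5798, 0.0849, 0.1701]
orientation: [-163.7, 90.0, -154.3]
force: [0.3, 0.6, -8.2]
opening: 0.0216
clock: 16.47
tool_pos: [0.5802, 0.085, 0.1531]
orientation: [-6.3, 90.0, 3.1]
force: [-0.5, -0.6, -2.7]
opening: 0.0216
t 16.47 tcp [0.5802 0.085  0.1531] F [-0.5 -0.6 -2.7] open 0.0216 j [  27.4   15.6  -16.6    0.   -57.8 -108. ]
delta_pos [ 0.0221 -0.     -0.0002] turn [-0.16  0.03  0.  ]
1891 [0.58709338 0.0957186  0.03400762]
```

The load is off and the lid's top is at 34 mm, resting on the slab. Drop the hook a further 21 mm clear of the bar, then back out 90 mm.

```bash
python3 -m crank '{"delta_pos":[[0.004,0,0],[0.009,0,0],[0.014,0,0],[0.018,0,0],[0.021,0,0],[0.021,0,0],[0.021,0,0]],"turn":[[0,0,0],[0,0,0],[0,0,0],[0,0,0],[0,0,0],[0,0,0],[0,0,0]],"grip":[0,0,0,0,0,0,0]}'
python3 -m crank '{"delta_pos":[[0,0,-0.005],[0,0,-0.013],[0,0,-0.023],[0,0,-0.034],[0,0,-0.045],[0,0,-0.056],[0,0,-0.067],[0,0,-0.076],[0,0,-0.084],[0,0,-0.09],[0,0,-0.09],[0,0,-0.09]],"turn":[[0,0,0],[0,0,0],[0,0,0],[0,0,0],[0,0,0],[0,0,0],[0,0,0],[0,0,0],[0,0,0],[0,0,0],[0,0,0],[0,0,0]],"grip":[0,0,0,0,0,0,0,0,0,0,0,0]}'
python3 - <<'E'
from h import *
plan((.49,.069,.325),9.6)
S=snap('scene'); T=snap('top')
for s in(S,T):
    Q=cloud(s).reshape(-1,3); m=(np.hypot(Q[:,0]-.58,Q[:,1]-.085)<.11)&(Q[:,2]>.029)&(Q[:,2]<.040); c,r=cv2.minEnclosingCircle((Q[m][:,:2]*1000).astype(np.float32)); print(m.sum(),Q[m].mean(0),c,r)
cv2.imwrite('pics/s6.png',cv2.resize(S['pixels'][180:350,260:420],None,fx=3,fy=3))
E
```

```text
clock: 17.1
tool_pos: [0.5799, 0.085, 0.1316]
orientation: [-156.5, 90.0, -147.1]
force: [-0.2, -0.3, -3.4]
opening: 0.0221
clock: 18.1
tool_pos: [0.4913, 0.0704, 0.1321]
orientation: [7.6, 90.0, 17.1]
force: [0.2, 0.2, -2.3]
opening: 0.0216
t 18.1 tcp [0.4913 0.0704 0.1321] F [ 0.2  0.2 -2.3] open 0.0216 j [  30.9    8.7  -29.     0.   -52.3 -111.4]
delta_pos [-0.1929 -0.0012 -0.0014] turn [-0.14  0.04 -0.01]
2008 [0.58206547 0.08949713 0.03405607] (583.1703491210938, 85.52487182617188) 104.26480865478516
149 [0.60652109 0.02061916 0.03383385] (580.3966064453125, 60.572147369384766) 96.4808578491211
```

View pics/s6.png

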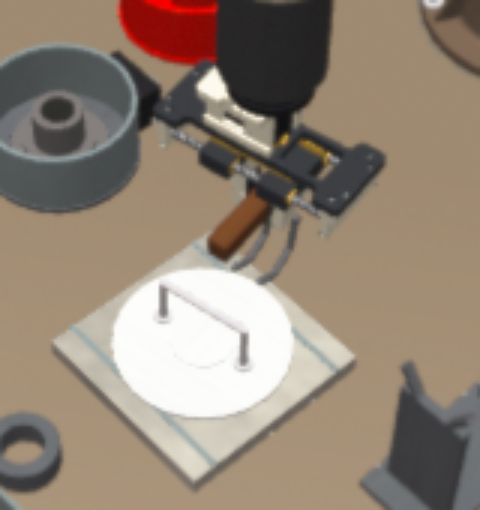

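The lid stands flat and central on the slab and the hook is clear of the bar. Rise and return to the stand at the recorded grasp pose.

```bash
python3 -m crank '{"delta_pos":[[-0.008,0,0],[-0.02,0,0],[-0.038,0,0],[-0.058,0,0],[-0.08,0,0],[-0.102,0,0],[-0.124,0,0],[-0.145,0,0],[-0.165,0,0],[-0.18,0,0],[-0.19,0,0],[-0.193,0,0]],"turn":[[0,0,0],[0,0,0],[0,0,0],[0,0,0],[0,0,0],[0,0,0],[0,0,0],[0,0,0],[0,0,0],[0,0,0],[0,0,0],[0,0,0]],"grip":[0,0,0,0,0,0,0,0,0,0,0,0]}'
python3 -c "
from h import *
plan((.4863,.3231,.325),-2.2)"
```

```text
clock: 19.2
tool_pos: [0.492, 0.0704, 0.3269]
orientation: [11.1, 89.8, 20.6]
force: [-0.3, 0.2, -2.6]
opening: 0.0217
t 19.2 tcp [0.492  0.0704 0.3269] F [-0.3  0.2 -2.6] open 0.0217 j [  30.9    0.4  -11.5    0.   -78.  -111.4]
delta_pos [0.0021 0.2502 0.0358] turn [11.63  0.15 -0.04]
```

```bash
python3 -m crank '{"delta_pos":[[0,0.007,0.001],[0,0.022,0.003],[0,0.044,0.006],[0,0.072,0.01],[0,0.102,0.014],[0,0.133,0.019],[0,0.164,0.024],[0,0.193,0.028],[0,0.218,0.031],[0,0.237,0.034],[0,0.248,0.036],[0,0.25,0.036]],"turn":[[0,0,0],[1,0,0],[2,0,0],[3.5,0,0],[5,0,0],[6.5,0,0],[8,0,0],[9.5,0,0],[10.5,0,0],[11,0,0],[11.5,0,0],[11.6,0,0]],"grip":[0,0,0,0,0,0,0,0,0,0,0,0]}'
python3 -m crank '{"delta_pos":[[0,0,0],[0,0,0],[0,0,0],[0,0,0]],"turn":[[0,0,0],[0,0,0],[0,0,0],[0,0,0]],"grip":[0,0,0,0]}'
python3 -c "
from h import *
plan((.4863,.3231,.138),-2.2)"
```

```text
clock: 20.2
tool_pos: [0.4851, 0.3247, 0.3228]
orientation: [-134.1, 89.8, -136.2]
force: [0.5, -0.0, -2.9]
opening: 0.022
clock: 20.53
tool_pos: [0.4858, 0.3219, 0.3251]
orientation: [43.3, 90.0, 41.1]
force: [0.1, -0.2, -2.8]
opening: 0.0217
t 20.53 tcp [0.4858 0.3219 0.3251] F [ 0.1 -0.2 -2.8] open 0.0217 j [  52.7    9.1   -2.     0.   -78.8 -145. ]
delta_pos [0.1871 0.0012 0.0004] turn [-0.01  0.01 -0.01]
```

```bash
python3 -m crank '{"delta_pos":[[0.008,0.001,0],[0.022,0.001,0],[0.04,0.001,0],[0.06,0.001,0],[0.08,0.001,0],[0.1,0.001,0],[0.12,0.001,0],[0.138,0.001,0],[0.153,0.001,0],[0.165,0.001,0],[0.173,0.001,0],[0.177,0.001,0]],"turn":[[0,0,0],[0,0,0],[0,0,0],[0,0,0],[0,0,0],[0,0,0],[0,0,0],[0,0,0],[0,0,0],[0,0,0],[0,0,0],[0,0,0]],"grip":[0,0,0,0,0,0,0,0,0,0,0,0]}'
python3 -m crank '{"delta_pos":[[0.002,0,0],[0.004,0,0],[0.006,0,0],[0.008,0,0],[0.009,0,0],[0.0095,0,0],[0.0095,0,0],[0.0095,0,0]],"turn":[[0,0,0],[0,0,0],[0,0,0],[0,0,0],[0,0,0],[0,0,0],[0,0,0],[0,0,0]],"grip":[0,0,0,0,0,0,0,0]}'
python3 -c "
from h import *
plan((.4863,.3231,.138),-2.2)"
```

```text
clock: 21.53
tool_pos: [0.4854, 0.323, 0.1465]
orientation: [-130.9, 89.9, -133.1]
force: [0.1, 0.3, -2.2]
opening: 0.0219
clock: 22.2
tool_pos: [0.4858, 0.3239, 0.1385]
orientation: [40.7, 90.0, 38.5]
force: [0.1, 0.6, -2.1]
opening: 0.0221
t 22.2 tcp [0.4858 0.3239 0.1385] F [ 0.1  0.6 -2.1] open 0.0221 j [  52.9   16.2  -17.9    0.   -55.9 -145. ]
delta_pos [ 0.0005 -0.0007  0.0005] turn [ 0.04  0.01 -0.01]
```

```bash
python3 -m crank '{"delta_pos":[[0.001,-0.0005,0],[0.0015,-0.0005,0],[0.0015,-0.0005,0],[0.0015,-0.0005,0]],"turn":[[0,0,0],[0,0,0],[0,0,0],[0,0,0]],"grip":[0,0,0,0]}'
python3 -m crank '{"delta_pos":[[0,0,0],[0,0,0],[0,0,0],[0,0,0],[0,0,0],[0,0,0],[0,0,0],[0,0,0],[0,0,0],[0,0,0],[0,0,0],[0,0,0]],"turn":[[0,0,0],[0,0,0],[0,0,0],[0,0,0],[0,0,0],[0,0,0],[0,0,0],[0,0,0],[0,0,0],[0,0,0],[0,0,0],[0,0,0]],"grip":[0.3,0.6,1,1,1,1,1,1,1,1,1,1]}'
```

```text
clock: 22.53
tool_pos: [0.486, 0.3236, 0.1378]
orientation: [43.5, 89.9, 41.4]
force: [-3.3, -0.5, 5.7]
opening: 0.0218
clock: 23.53
tool_pos: [0.4858, 0.3233, 0.1369]
orientation: [78.1, 90.0, 75.9]
force: [-0.3, -0.5, 0.3]
opening: 0.0872
```

Fingers are fully open. Retreat straight up.

```bash
python3 -m crank '{"delta_pos":[[-0.008,0,0],[-0.025,0,0],[-0.05,0,0],[-0.08,0,0],[-0.115,0,0],[-0.15,0,0],[-0.185,0,0],[-0.21,0,0],[-0.22,0,0],[-0.22,0,-0.03],[-0.22,0,-0.04],[-0.22,0,-0.04]],"turn":[[0,0,0],[0,0,0],[0,0,0],[0,0,0],[0,0,0],[0,0,0],[0,0,0],[0,0,0],[0,0,0],[0,0,0],[0,0,0],[0,0,0]],"grip":[1,1,1,1,1,1,1,1,1,1,1,1]}'
python3 - <<'E'
from h import *
S=snap('scene'); P=cloud(S).reshape(-1,3); im=S['pixels'].reshape(-1,3).astype(int)
m=(im[:,2]-im[:,0]>35)&(abs(P[:,2]-.167)<.012)&(abs(P[:,1]-.324)<.05)&(abs(P[:,0]-.486)<.09); Q=P[m]; print('bar',len(Q),Q.mean(0),Q[:,0].min(),Q[:,0].max())
m=(np.hypot(P[:,0]-.58,P[:,1]-.085)<.095)&(abs(P[:,2]-.034)<.004); print('lid',m.sum(),P[m].mean(0), np.percentile(P[m],[.5,99.5],axis=0))
print(get_obs()['tool_pos'],get_obs()['force'])
cv2.imwrite('pics/end.png',cv2.resize(S['pixels'][170:380,230:510],None,fx=2.8,fy=2.8))
E
```

```text
clock: 24.53
tool_pos: [0.4441, 0.3246, 0.3578]
orientation: [77.6, 89.9, 75.5]
force: [0.4, 0.3, 0.3]
opening: 0.0875
bar 487 [0.48827634 0.32700277 0.16716982] 0.40947163310689183 0.5604254025302827
lid 1696 [0.58369123 0.08996655 0.0340053 ] [[0.50050071 0.00577251 0.03010964]
 [0.65990923 0.16601395 0.03792768]]
[0.44497902 0.32471478 0.35748758] [ 0.29962389  0.65286889 -0.01585862]
```

View pics/end.png

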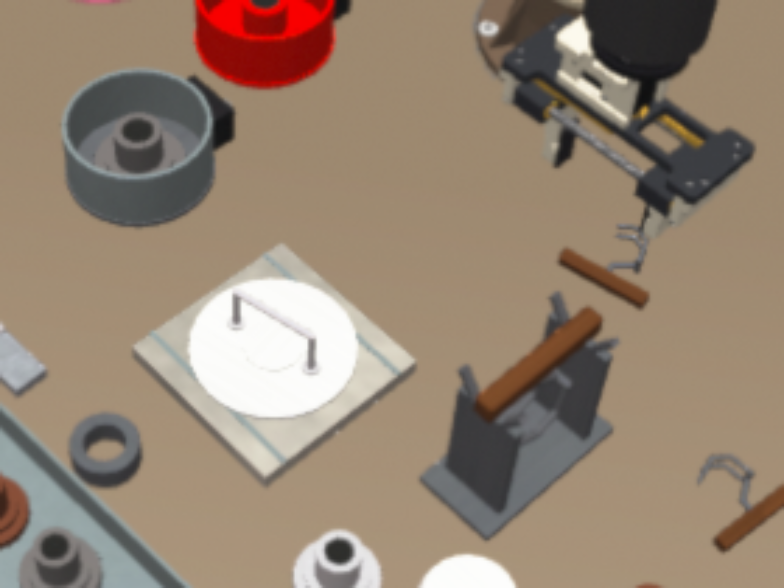

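The lid is flat and central on the slab at (272,347). The lifter is back in both notches, bar (485,405)→(595,320), same pose as at the start. The gripper is free. Handing in.

```bash
python3 -c "
from plant import *
print(close_job())"
```

```text
the job is handed in; nothing more can be done
None
```

The job is done and handed in at about 24.6 s of the 64 s allowed. I took the lifter off its stand and hooked it under the loop. I carried the lid level (tilt about 0.6° or less) and lowered it until the slab took its weight. Then I unhooked the lifter and hung it back in both notches.

**Last checks:**
- **Lid:** it is flat on the slab. Its top measures 34 mm above the bench, as expected, and its rim limits put its centre at about (0.580, 0.086), against (0.580, 0.085) measured for the slab.
- **Lifter:** the bar's top is at 167 mm and its ends span x 0.409 to 0.560. That is within a few mm of where it hung at the start.
- **Robot:** the gripper is open and clear, and no outside force shows on the tool. Seating the lifter pressed with about 6 N, the highest contact force I read; I read forces only at the end of each move.

**Disagreements and limits:**
- The last top-camera reading of the lid's centre failed because the arm blocked the view. The lid's final position therefore rests on the scene camera and on where the hook set it down.
- I checked the other parts only by eye in the scene-camera pictures and saw none disturbed.

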